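# Set the grinder's burr carrier adjusters by quarter turns

## Robot

A 6-joint arm with a two-finger parallel gripper is mounted at the origin on the work surface. World frame = base frame: x ahead of the robot, y to its left, z up, the work surface at z = 0. Lengths are in m, angles in rad, forces in N, time in s.
With the tool pointing down it reaches from about 0.325 to 0.775 m from the base axis. Payload 5.5 kg.
Tool frame: the origin (TCP) lies where the fingers leave the gripper's body, on its centre line; the fingertips stand 73 mm ahead of it and the grasp point (between the pads) lies 54 mm ahead of it (bot.grasp_offset is the z of the grasp point in the tool frame, in m); z points along the fingers, y is the line along which they close (so a half turn about z gives the same grasp; the last joint's range is limited). The gripper opens to 85 mm and grips with 20 to 120 N. Pads are 22 mm wide; open, the fingers measure 114 mm over their backs; the gripper's body (76 mm by 85 mm) begins 54 mm behind the grasp point. The pads swing forward as they close: fully open they stand 13 mm farther back than shut.
Start: joints at [1.087, 0.091, 1.231, -0, 1.82, -0.057], TCP at [0.248, 0.546, 0.304] pointing down, gripper open.
Joint ranges: [-2.87, 2.87], [-0.86, 2.18], [0.17, 2.46], [-1.51, 4.65], [0.06, 2.69], [-2.65, 2.65]. Speed limits (rad/s): [2.57, 2.57, 3.01, 3.14, 3.14, 3.14].

## Interface

Orientations are given as a unit quaternion [w, x, y, z].
In Python, from station import bot gives the robot as it stands.
- The arm moves only by the tool arm_command, never from a script. Its argument "moves" is a list that holds one entry, the list of rows, each a list of 7 numbers: the finger opening in mm, from 0 to 85.4, then the shift along the tool's x, y, z in units of 25 mm (1.0 is 25 mm), then the turn, a rotation vector about the tool's x, y, z in units of 5 degrees (1.0 is 5 degrees). A call has 1 to 20 rows; each row shifts and turns the commanded pose from where the row before left it, along the tool's axes as they then stand; what a row does not reach is not made up. A row lasts 1/12 s, in which the tool goes at most 41.7 mm and 7.16 degrees, less where a joint would pass 70% of its speed; a pose out of reach is approached as far as the arm can. A call is refused whole if a number of a shift passes 1 or a number of a turn 1, either way. A call with a gripper value outside its range is refused whole. The fingers move at their own pace and stop on an object; "force" is the grip in N (left out, the last holds). Time passes only in rows, so rows that do not move let the fingers close. It gives the time, the measured TCP pose, the force, the opening and the grip force at its end, in the units of the state.
- bot.sense(): the state, without advancing time (a new reading comes with each control period).
- bot.get_image(name): name is "scene" or "side" or "wrist"; returns (picture, depth): 480x640x3 uint8, blue, green, red; 480x640 float32, m along the optical axis (not along the pixel's ray), 0 where there is no reading.
- bot.camera_model(name): a dict with "mtx" (3x3 intrinsics, pixels), "distortion" ([k1, k2, p1, p2, k3] as OpenCV has them; the pictures are not rectified), "R" (3x3) and "t" (3): a world point X has camera coordinates R X + t; the wrist camera has in their place "hand_eye" (4x4, takes a point from camera to tool coordinates, whose origin is the TCP and whose axes are the flange's). Camera axes: x right, y down, z forward; pixel columns grow to the right and rows downward; lengths in m; the calibration is good to about 2 mm. A picture is of the moment at which its call begins: read the wrist's pose just before it. camera_model takes no time and is no camera call.
- bot.close_job(): hands the job in; it is judged then, once.
The state is a dict: "time_s": time; "qpos": joint angles; "dq": joint speeds; "tau": joint torques, N m; "tcp_pos": TCP position; "orientation": TCP orientation; "force": force on the tool from outside, world axes, zero at the start; "wrist_torque": the same for the moment, N m; "grip_width": opening from 0.0 (shut) to 1.0 (fully open); "grip_force": force on a finger pad.
Only numpy, scipy, OpenCV 4.12 (cv2) and the standard library are available. Lean on these libraries where they do the work, as an engineer would, in place of code of your own. Each camera call takes 0.05 s, during which the arm holds its last target. There are 200 camera calls.

## Task

With the orange socket key, tighten the burr carrier's three adjusters clockwise, in order round the rim and counting the turn of the screw itself (its white pointer), not the free play of its head: the red one by one quarter turn, then the yellow one by two quarter turns, then the blue one by one quarter turn. Seat the key fully on each head and do not force it or press hard, do not turn an adjuster with the fingers, and do not disturb the other things on the counter. Finally put the key back on its dock, standing fully down on the square stub, and let go.

Things in the scene. Friction and masses are not known exactly. Their poses are not given: they have to be found in the camera images.
- carrier: Fixed grinder burr carrier: aluminium six-armed rim, 210 mm across, on a black round stand. Origin: centre of the underside, on the counter; rim top 50 mm above. Three adjusters, axes vertical, 77 mm from the centre: red at the carrier's +x, yellow 120 degrees clockwise from above, blue 120 degrees further. Small dark cap screws between them (6 mm high) are not part of the job.
- key: Loose orange-handled socket key, 87 mm tall, about 160 g, upright on the dock's stub. Origin: centre of its underside, the socket's mouth; z up the key. Steel socket 26 mm square outside, 17 mm inside, 17 mm deep, sides along x and y; stem 14 mm thick. On the 14 mm heads it has 1.5 mm a side and about 0.25 rad each way of play.
- key_grip (a point): Middle of the key's handle, 66 mm above the key's underside. The handle is a flat orange paddle, 32 mm along x, 12 mm thick along y and 42 mm high; gripped from above across y with 80 N or more it does not twist in the fingers.
- dock: Fixed green key dock, 80 x 80 x 20 mm, origin at the centre of its underside on the counter. On it a brass stub like the adjuster heads: 14 mm square (sides along x and y), 10 mm high, with a 5 mm tapered square nose above. A key put back rests with its underside on the green top, 20 mm above the counter.
- red_seat (a point): On the red adjuster's axis, on top of its red flange (37 mm across): a fully seated key's underside rests here. Above it a brass head 14 mm square (sides along this point's x and y, turning with it), 10 mm high, then a 5 mm taper. The head is sprung: it sinks up to 4 mm, 2 N a mm. It turns freely by 0.1 to 0.85 rad, different each time, before it takes up the screw.
- red_screw (a joint): Angle in rad of the red adjuster's screw: the dark 52 mm disc with a white pointer under the flange. 0 at the start (pointer outward, at one of the four black quarter marks), growing clockwise seen from above. Wanted: one quarter turn, 1.571. It takes about 0.1 N m to turn and stays where it is left.
- yellow_seat (a point): On the yellow adjuster's axis, on top of its yellow flange (37 mm across): a fully seated key's underside rests here. Above it a brass head 14 mm square (sides along this point's x and y, turning with it), 10 mm high, then a 5 mm taper. The head is sprung: it sinks up to 4 mm, 2 N a mm. It turns freely by 0.1 to 0.85 rad, different each time, before it takes up the screw.
- yellow_screw (a joint): Angle in rad of the yellow adjuster's screw: the dark 52 mm disc with a white pointer under the flange. 0 at the start (pointer outward, at one of the four black quarter marks), growing clockwise seen from above. Wanted: two quarter turns, 3.142. It takes about 0.1 N m to turn and stays where it is left.
- blue_seat (a point): On the blue adjuster's axis, on top of its blue flange (37 mm across): a fully seated key's underside rests here. Above it a brass head 14 mm square (sides along this point's x and y, turning with it), 10 mm high, then a 5 mm taper. The head is sprung: it sinks up to 4 mm, 2 N a mm. It turns freely by 0.1 to 0.85 rad, different each time, before it takes up the screw.
- blue_screw (a joint): Angle in rad of the blue adjuster's screw: the dark 52 mm disc with a white pointer under the flange. 0 at the start (pointer outward, at one of the four black quarter marks), growing clockwise seen from above. Wanted: one quarter turn, 1.571. It takes about 0.1 N m to turn and stays where it is left.
- pitcher: Bystander: steel milk pitcher, 84 mm across, 100 mm high, handle at its +y. Origin: centre of the underside.
- tamper: Bystander: steel coffee tamper, 58 mm across, 87 mm high. Origin: centre of the underside.
- burr: Bystander: dark steel burr ring, 64 mm across, 11 mm high, lying flat. Origin: centre of the underside.
- cup: Bystander: white ceramic cup, 72 mm across, 70 mm high. Origin: centre of the underside.
- syrup: Bystander: amber syrup bottle, 66 mm across, 200 mm high. Origin: centre of the underside.
- jar: Bystander: glass jar, 76 mm across, 110 mm high. Origin: centre of the underside.
- brush: Bystander: hand brush lying on the counter, handle along its -x. Origin: on its length at the underside.

How it is judged:
On the way, in this order (a step that is already met when the one before it is completed fails the run):
1. the red screw has been turned one quarter turn, the yellow and blue ones not yet (value of joint red_screw between 1.441 and 1.701 rad and value of joint each of yellow_screw, blue_screw below 0.15 rad), for 0.2 s.
2. then the yellow screw has been turned two quarter turns, red as set, blue not yet (value of joint red_screw between 1.441 and 1.701 rad and value of joint yellow_screw between 3.012 and 3.272 rad and value of joint blue_screw below 0.15 rad), for 0.2 s.
3. then the blue screw has been turned one quarter turn, red and yellow as set (value of joint red_screw between 1.441 and 1.701 rad and value of joint yellow_screw between 3.012 and 3.272 rad and value of joint blue_screw between 1.441 and 1.701 rad), for 0.2 s.
At the end, for the whole second after the job is handed in: the red and blue screws stand one quarter turn (1.571 rad) and the yellow screw two quarter turns (3.142 rad) clockwise of where they began, each within 0.13 rad, and the key stands at rest and upright on the dock, fully down (within 3.5 mm) on the square stub (within 4 mm of its centre each way) (all of step 3 and x of key in the frame of dock between -0.004 and 0.004 m and y of key in the frame of dock between -0.004 and 0.004 m and z of key in the frame of dock below 0.0235 m and angle between key's own z axis and vertical below 0.08 rad and linear speed of key below 0.02 m/s); the robot touches nothing.
It fails at once if the key is forced on the carrier or its adjusters (more than 30 N) (contact force between key and carrier above 30 N).
It fails at once if the fingers turn or touch the carrier or an adjuster (contact force between the fingers and carrier above 1 N).
It fails at once if a bystander is moved more than 20 mm (distance of any of pitcher, tamper, burr, cup, syrup, jar, brush from where it was at the start of the episode above 0.02 m).
It also fails if it takes over 72 s, if anything falls off the work surface, if the arm or the gripper's body presses on something with over 40 N, if the wrist force passes 120 N, or if a joint passes its speed limit or range.

## Working session

There is one attempt and no reset: what is moved stays moved. The work goes in short steps, Python scripts to look and compute and a tool call to move; the robot and the scene stay as the last step left them, time stands still between calls to the robot, and variables do not carry over. Pictures are saved under pics/ and viewed, at most 10 in all, crops included, and the job is handed in when it is done.

Besides the shell and the picture viewer there is one more tool, called after ">>>" as name(argument=value, ...) on one line, values as JSON. arm_command: Moves the arm, as the interface text tells. Its arguments: {"type":"object","properties":{"moves":{"type":"array"},"force":{"type":"number"}},"required":["moves"]}

```bash
ls; mkdir -p pics; python3 - <<'E'
from station import bot
import cv2,numpy as np
s=bot.sense();print(s)
print(bot.grasp_offset)
for n in("scene","side","wrist"):
    im,d=bot.get_image(n);cv2.imwrite(f"pics/{n}0.png",im);np.savez(f"pics/{n}0.npz",im=im,d=d)
    print(n,bot.camera_model(n))
a=cv2.imread("pics/scene0.png")
E
```

```text
pics
{'time_s': 0.0, 'qpos': array([ 1.08729464e+00,  9.18867875e-02,  1.23187749e+00, -4.80283558e-07,
        1.81983750e+00, -5.67418381e-02]), 'dq': array([ 2.92963798e-06,  1.98019086e-05,  3.66035761e-04,  5.81982563e-05,
        3.25345385e-03, -1.21667817e-03]), 'tau': array([-9.21535575e-04, -4.58727300e+01, -4.18024957e+01, -2.26153543e-04,
        1.16578242e-02,  2.40490635e-05]), 'tcp_pos': array([0.24831091, 0.54604684, 0.30273877]), 'orientation': array([-2.67841502e-04,  2.11764323e-01,  9.77320246e-01, -9.68196038e-04]), 'force': array([-0.67848708,  1.26166317,  0.69642991]), 'wrist_torque': array([-0.02945105,  0.00206787,  0.03714524]), 'grip_force': 0.0, 'grip_width': 0.999916629195177}
0.0539
scene {'mtx': array([[557.07016061,   0.        , 315.79355525],
       [  0.        , 557.07016061, 239.95546939],
       [  0.        ,   0.        ,   1.        ]]), 'distortion': array([-0.07979339,  0.        ,  0.        ,  0.        ,  0.        ]), 'R': array([[-0.12386496,  0.99215264,  0.01704704],
       [ 0.79527373,  0.10953078, -0.59627402],
       [-0.5934620
[... 450 characters left out ...]
248959,  0.77001226, -0.61427068]]), 't': array([-0.55677526,  0.14049102,  0.97202192])}
wrist {'mtx': array([[415.71230276,   0.        , 321.97091841],
       [  0.        , 415.71230276, 237.30771912],
       [  0.        ,   0.        ,   1.        ]]), 'distortion': array([-0.05074562,  0.        ,  0.        ,  0.        ,  0.        ]), 'hand_eye': array([[ 7.97987631e-04, -9.61289386e-01, -2.75539615e-01,
         6.97082681e-02],
       [ 9.99999612e-01,  8.70201320e-04, -1.39827340e-04,
         3.34355082e-04],
       [ 3.74189475e-04, -2.75539396e-01,  9.61289707e-01,
        -6.98185537e-02],
       [ 0.00000000e+00,  0.00000000e+00,  0.00000000e+00,
         1.00000000e+00]])}
```

View pics/scene0.png

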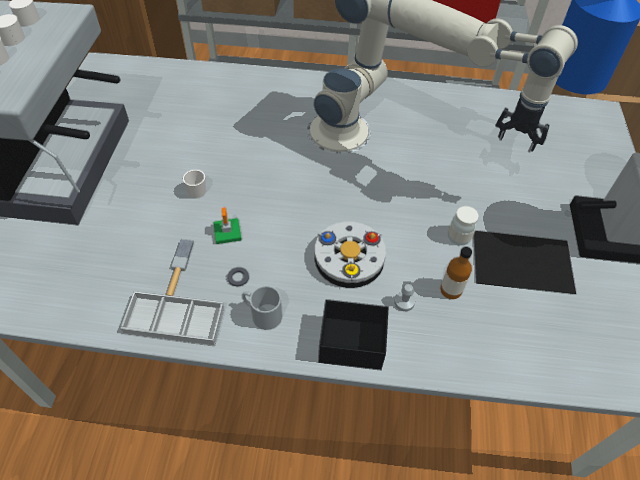

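View pics/wrist0.png

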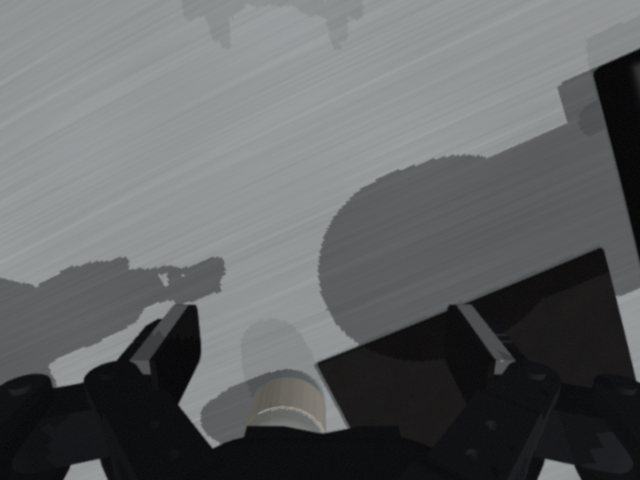

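The scene view shows the carrier at about (350,252): red at (372,237), yellow at (352,269), blue at (328,237). The dock and key are at about (227,228). The wrist view shows only the jar and the counter.

```bash
cat > h.py <<'E'
import cv2,numpy as np
from scipy.spatial.transform import Rotation as Ro
from station import bot
def pose(s):
    q=s['orientation'];T=np.eye(4);T[:3,:3]=Ro.from_quat([q[1],q[2],q[3],q[0]]).as_matrix();T[:3,3]=s['tcp_pos'];return T
def cam2world(n,s=None):
    m=bot.camera_model(n)
    if n=="wrist": return pose(s)@m['hand_eye'],m
    T=np.eye(4);T[:3,:3]=m['R'].T;T[:3,3]=-m['R'].T@m['t'];return T,m
def rays(uv,m):
    p=cv2.undistortPoints(np.array(uv,float).reshape(-1,1,2),m['mtx'],m['distortion'])[:,0]
    return np.c_[p,np.ones(len(p))]
def onplane(uv,z,T,m):
    d=rays(uv,m)@T[:3,:3].T;o=T[:3,3];return o+d*((z-o[2])/d[:,2])[:,None]
def pts(mask,depth,T,m):
    v,u=np.nonzero(mask&(depth>0));r=rays(np.c_[u,v],m)*depth[v,u][:,None]
    return r@T[:3,:3].T+T[:3,3],np.c_[u,v]
C=dict(red=((0,8),(172,180)),orange=((9,16),),yellow=((24,34),),green=((45,85),),blue=((105,128),))
def mask(im,c,s=130,v=70):
    h=cv2.cvtColor(im,cv2.COLOR_BGR2HSV);H=h[...,0];k=np.zeros(H.shape,bool)
    for a,b in C[c]: k|=(H>=a)&(H<=b)
    return k&(h[...,1]>s)&(h[...,2]>v)
E
python3 - <<'E'
from h import *
for n in("scene","side"):
    z=np.load(f"pics/{n}0.npz");T,m=cam2world(n)
    for c in C:
        P,uv=pts(mask(z['im'],c),z['d'],T,m)
        k=(P[:,0]>.3)&(P[:,0]<.8)&(abs(P[:,1])<.5)&(P[:,2]>.005)&(P[:,2]<.15);P=P[k]
        if len(P)==0: print(n,c,0);continue
        # clusters
        md=np.median(P,0)
        q=P[np.linalg.norm(P-md,axis=1)<.08]
        print(n,c,len(q),md.round(4),q.min(0).round(3),q.max(0).round(3),uv[k].mean(0).round(1))
E
```

```text
scene red 66 [0.5208 0.1467 0.0592] [0.496 0.13  0.05 ] [0.537 0.165 0.074] [371.4 237.6]
scene orange 383 [0.6528 0.3818 0.1209] [0.618 0.361 0.094] [0.669 0.425 0.15 ] [427.4 266.1]
scene yellow 90 [0.6411 0.0973 0.059 ] [0.618 0.079 0.05 ] [0.658 0.114 0.076] [351.3 269. ]
scene green 419 [ 0.5314 -0.2908  0.0192] [ 0.471 -0.346  0.005] [ 0.567 -0.251  0.049] [227.  231.7]
scene blue 66 [0.5383 0.0182 0.0595] [ 0.513 -0.001  0.049] [0.553 0.033 0.071] [327.5 237.5]
side red 56 [0.5093 0.1416 0.0586] [0.496 0.132 0.055] [0.529 0.162 0.061] [285.4 212.8]
side orange 334 [ 0.5123 -0.3037  0.0942] [ 0.498 -0.31   0.065] [ 0.529 -0.291  0.109] [325.1 340.1]
side yellow 61 [0.6321 0.0914 0.0586] [0.618 0.079 0.053] [0.656 0.113 0.061] [336.6 220. ]
side green 1098 [ 0.5049 -0.3136  0.0195] [ 0.465 -0.349  0.015] [ 0.561 -0.265  0.024] [324.6 369.5]
side blue 61 [0.5284 0.0083 0.059 ] [ 0.514 -0.002  0.056] [0.548 0.025 0.062] [301.9 243.8]
```

View pics/side0.png

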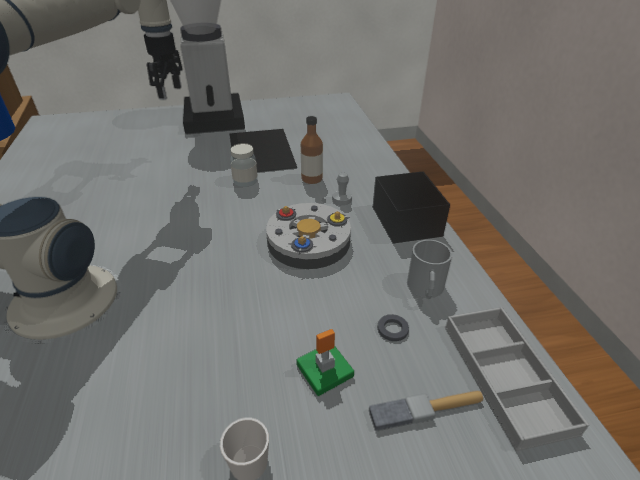

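The side view shows the key's paddle at (325,335) above the green dock, broadside to that camera. Moving above the dock for a closer wrist view.

>>> arm_command(moves=[[[85,-0.88,-0.99,0,0,0,0],[85,-0.88,-0.99,0,0,0,0],[85,-0.88,-0.99,0,0,0,0],[85,-0.88,-0.99,0,0,0,0],[85,-0.88,-0.99,0,0,0,0],[85,-0.88,-0.99,0,0,0,0],[85,-0.88,-0.99,0,0,0,0],[85,-0.88,-0.99,0,0,0,0],[85,-0.88,-0.99,0,0,0,0],[85,-0.88,-0.99,0,0,0,0],[85,-0.88,-0.99,0,0,0,0],[85,-0.88,-0.99,0,0,0,0],[85,-0.88,-0.99,0,0,0,0],[85,-0.88,-0.99,0,0,0,0],[85,-0.88,-0.99,0,0,0,0],[85,-0.88,-0.99,0,0,0,0],[85,-0.88,-0.99,0,0,0,0],[85,-0.88,-0.99,0,0,0,0],[85,-0.88,-0.99,0,0,0,0],[85,-0.88,-0.99,0,0,0,0]]])

```text
time_s: 1.82
tcp_pos: [0.444, -0.0883, 0.3037]
orientation: [0.0, 0.212, 0.977, 0.0]
force: [0.5, 0.1, -0.0]
grip_width: 0.993
grip_force: 0.0
```

>>> arm_command(moves=[[[85,-0.88,-0.99,0,0,0,0],[85,-0.88,-0.99,0,0,0,0],[85,-0.88,-0.99,0,0,0,0],[85,-0.88,-0.99,0,0,0,0],[85,-0.88,-0.99,0,0,0,0],[85,-0.88,-0.99,0,0,0,0],[85,-0.88,-0.99,0,0,0,0],[85,0,0,0,0,0,-1],[85,0,0,0,0,0,-1],[85,0,0,0,0,0,-1],[85,0,0,0,0,0,-1],[85,0,0,0,0,0,-1],[85,0,0,0,0,0,0],[85,0,0,0,0,0,0]]])

```text
time_s: 2.98
tcp_pos: [0.5124, -0.308, 0.3035]
orientation: [-0.0, -0.003, 1.0, 0.0]
force: [0.7, 0.5, -1.1]
grip_width: 0.993
grip_force: 0.0
```

```bash
cat > key.py <<'E'
from h import *
import sys
s=bot.sense();im,d=bot.get_image("wrist");T,m=cam2world("wrist",s)
cv2.imwrite(f"pics/{sys.argv[1]}.png",im)
P,uv=pts(mask(im,"green"),d,T,m)
P=P[(P[:,2]>.017)&(P[:,2]<.024)]
r=cv2.minAreaRect((P[:,:2]*1000).astype(np.float32));print("dock top",r,np.median(P[:,2]))
P,uv=pts(mask(im,"orange"),d,T,m)
P=P[P[:,2]>.05];zt=P[:,2].max();t=P[P[:,2]>zt-.003]
print("ztop",zt,len(t),cv2.minAreaRect((t[:,:2]*1000).astype(np.float32)))
print(s['tcp_pos'],s['qpos'].round(3))
E
python3 key.py w1
```

```text
dock top ((514.2417602539062, -299.3529052734375), (77.89360809326172, 77.97367858886719), 18.970075607299805) 0.019746365963872747
ztop 0.10869982480235363 697 ((514.5123291015625, -299.31732177734375), (31.148595809936523, 11.185844421386719), 14.268525123596191)
[ 0.51242587 -0.30798907  0.30348909] [-0.598  0.086  1.237 -0.     1.819 -2.176]
```

View pics/w1.png

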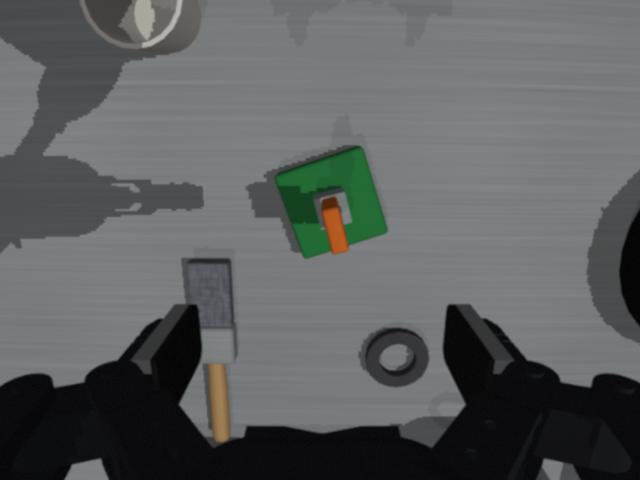

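The wrist view shows the dock around (332,203) and the paddle top at (337,230), clear of other things. The key is at (0.5145, −0.2993), yaw 14.3°. Going down to grip it.

>>> arm_command(moves=[[[85,0,0,0,0,0,-0.95],[85,0,0,0,0,0,-0.95],[85,0,0,0,0,0,-0.9],[85,-0.17,0.32,0,0,0,0],[85,0,0,0.9,0,0,0],[85,0,0,0.9,0,0,0],[85,0,0,0.9,0,0,0],[85,0,0,0.9,0,0,0],[85,0,0,0.9,0,0,0],[85,0,0,0.9,0,0,0],[85,0,0,0.7,0,0,0],[85,0,0,0.44,0,0,0],[0,0,0,0,0,0,0],[0,0,0,0,0,0,0],[0,0,0,0,0,0,0],[0,0,0,0,0,0,0],[0,0,0,0,0,0,0],[0,0,0,0,0,0,0],[0,0,0,0,0,0,0],[0,0,0,0,0,0,0]]], force=100)

```text
time_s: 4.7
tcp_pos: [0.515, -0.2994, 0.1417]
orientation: [0.001, -0.127, 0.992, -0.001]
force: [-0.1, 0.2, 5.9]
grip_width: 0.125
grip_force: 98.0
```

```bash
python3 -c "
from station import bot
s=bot.sense()
for k in s: print(k,s[k])"
```

```text
time_s 4.7
qpos [-5.83800120e-01  1.06849668e-01  1.50161857e+00  1.30470606e-04
  1.53102620e+00 -2.40839180e+00]
dq [-0.0001918   0.00185702 -0.00066635 -0.00086806 -0.00254066  0.00087532]
tau [-2.14585522e-01 -4.26923525e+01 -3.82977033e+01 -1.26062050e-01
 -1.45835322e-01 -8.08207464e-03]
tcp_pos [ 0.51500666 -0.29942927  0.14170962]
orientation [ 8.37652852e-04 -1.26554802e-01  9.91959060e-01 -6.34995123e-04]
force [-0.10407701  0.2463171   5.8892106 ]
wrist_torque [ 0.12229678 -0.01180086 -0.00636156]
grip_force 98.0495274066925
grip_width 0.12498098599560048
```

>>> arm_command(moves=[[[0,0,0,-0.3,0,0,0],[0,0,0,-0.6,0,0,0],[0,0,0,-0.9,0,0,0],[0,0,0,-0.95,0,0,0],[0,0,0,-0.95,0,0,0],[0,0,0,-0.95,0,0,0],[0,0,0,-0.95,0,0,0],[0,0,0,-0.95,0,0,0],[0,0,0,-0.95,0,0,0],[0,-0.62,0.97,0,0,0,0],[0,-0.62,0.97,0,0,0,0],[0,-0.62,0.97,0,0,0,0],[0,-0.62,0.97,0,0,0,0],[0,-0.62,0.97,0,0,0,0],[0,-0.62,0.97,0,0,0,0],[0,-0.62,0.97,0,0,0,0],[0,-0.62,0.97,0,0,0,0]]], force=100)

```text
time_s: 6.12
tcp_pos: [0.5859, -0.0789, 0.3274]
orientation: [-0.001, -0.127, 0.992, 0.0]
force: [0.0, -1.6, -1.4]
grip_width: 0.123
grip_force: 97.9
```

>>> arm_command(moves=[[[0,-0.62,0.97,0,0,0,0],[0,-0.62,0.97,0,0,0,0],[0,-0.62,0.97,0,0,0,0],[0,-0.62,0.97,0,0,0,0],[0,-0.62,0.97,0,0,0,0],[0,-0.62,0.97,0,0,0,0],[0,0,0,0,0,0,0],[0,0,0,0,0,0,0],[0,0,0,0,0,0,0]]])

```text
time_s: 6.87
tcp_pos: [0.6392, 0.0837, 0.3273]
orientation: [-0.001, -0.127, 0.992, -0.0]
force: [-0.7, 1.1, -1.8]
grip_width: 0.124
grip_force: 97.9
```

```bash
python3 - <<'E'
from h import *
s=bot.sense();im,d=bot.get_image("wrist");T,m=cam2world("wrist",s)
cv2.imwrite("pics/w2.png",im);np.savez("pics/w2.npz",im=im,d=d,T=T)
print(s['tcp_pos'],s['qpos'].round(3),s['force'])
cs={}
for c in("red","yellow","blue"):
    P,uv=pts(mask(im,c),d,T,m);k=(P[:,2]>.045)&(P[:,2]<.075);P=P[k]
    (x,y),r=cv2.minEnclosingCircle((P[:,:2]*1000).astype(np.float32));print(c,len(P),x,y,r,np.median(P[:,2]),uv[k].mean(0))
    cs[c]=(x,y)
P=np.array([cs[c] for c in cs]);c=P.mean(0);print(c,np.linalg.norm(P-c,axis=1),np.degrees(np.arctan2(*(P-c).T[::-1])))
E
```

```text
[0.63920044 0.08368819 0.32726699] [ 7.800e-02  2.230e-01  1.044e+00 -1.000e-03  1.876e+00 -1.747e+00] [-0.68524872  1.14051993 -1.8157131 ]
red 1445 514.1581420898438 148.8724365234375 19.230321884155273 0.05902994851474169 [442.89411765  73.51764706]
yellow 1023 637.8812255859375 98.10211944580078 18.663612365722656 0.0591165451246049 [339.11827957 207.38709677]
blue 1484 531.3885498046875 16.01577377319336 19.009424209594727 0.059087843240314214 [272.2648248   50.24663073]
[561.14263916  87.66344325] [77.16271005 77.44531366 77.58024474] [ 127.51012329    7.74634416 -112.55230169]
```

View pics/w2.png

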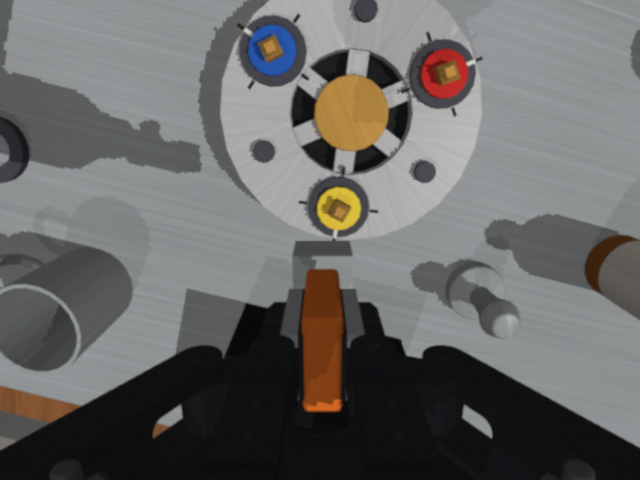

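The wrist view shows red (443,73), yellow (339,207) and blue (272,50), each with a brass square head and a white pointer facing outward. The socket hangs at (323,250). Next I'll measure the head angles, the pointers, and the key in the tool frame.

```bash
cat > meas.py <<'E'
from h import *
CEN=np.array([.5611,.0877]);YAW=np.radians(127.57)
SEAT={c:np.r_[CEN+.077*np.array([np.cos(YAW+a),np.sin(YAW+a)]),.059] for c,a in(("red",0),("yellow",-2*np.pi/3),("blue",2*np.pi/3))}
OUT={"red":127.57,"yellow":7.57,"blue":-112.43}
def pointer(im,T,m,c,z=.054):
    # sample the disc annulus at disc height, return clockwise angle of white pointer from outward
    S=SEAT[c];a=np.radians(np.arange(0,360,.5));best=[]
    acc=0
    for r in np.arange(.0215,.0245,.0005):
        X=np.c_[S[0]+r*np.cos(a),S[1]+r*np.sin(a),np.full(len(a),z)]
        Ti=np.linalg.inv(T);pc=X@Ti[:3,:3].T+Ti[:3,3]
        uv=cv2.projectPoints(pc,np.zeros(3),np.zeros(3),m['mtx'],m['distortion'])[0].astype(np.float32)
        b=cv2.remap(im,uv[:,0,0].reshape(1,-1),uv[:,0,1].reshape(1,-1),cv2.INTER_LINEAR)[0]
        acc=acc+b.min(1).astype(float)
    acc/=6
    k=acc>acc.max()*.75
    w=np.angle((np.exp(1j*a)*k*acc).sum());spread=k.sum()*.5
    cw=(OUT[c]-np.degrees(w)+180)%360-180
    return cw,acc.max(),spread
def socket(im,d,T,m):
    P,_=pts(np.ones(d.shape,bool),d,T,m);Ti=np.linalg.inv(TT)
E
python3 - <<'E'
from meas import *
z=np.load("pics/w2.npz");im,d,T=z['im'],z['d'],z['T'];m=bot.camera_model("wrist")
P,uv=pts(np.ones(d.shape,bool),d,T,m)
for c in SEAT:
    S=SEAT[c];r=np.hypot(*(P[:,:2]-S[:2]).T);print(c,S.round(4),pointer(im,T,m,c))
    ring=P[(r>.021)&(r<.025)];print(" disc z",np.percentile(ring[:,2],[10,50,90]))
    for lo in(.066,.0695,.0725):
        t=P[(r<.013)&(P[:,2]>lo)]
        if len(t)>5:print("  ",lo,len(t),t[:,2].max().round(4),cv2.minAreaRect((t[:,:2]*1000).astype(np.float32)))
H=m['hand_eye'];Q,_=pts(np.ones(d.shape,bool),d,H,m)
q=Q[(Q[:,2]>.098)&(Q[:,2]<.124)&(abs(Q[:,1])<.03)&(abs(Q[:,0])<.03)]
print("socket tool",len(q),q.min(0),q.max(0),np.percentile(q,[2,98],axis=0))
for a in(.100,.104,.108,.112,.116):
    e=q[abs(q[:,2]-a)<.002]
    if len(e):print(a,len(e),np.percentile(e[:,:2],[2,98],axis=0).round(4).tolist())
E
```

```text
red [0.5142 0.1487 0.059 ] (np.float64(0.5900485695183022), np.float64(232.5), np.float64(7.5))
 disc z [0.05380347 0.05482379 0.05579203]
   0.066 406 0.0759 ((514.7232666015625, 148.47227478027344), (14.263212203979492, 15.232207298278809), 35.402183532714844)
   0.0695 334 0.0759 ((514.7821655273438, 148.44631958007812), (13.947011947631836, 14.261918067932129), 33.10688400268555)
   0.0725 171 0.0759 ((514.3756103515625, 148.37513732910156), (10.382631301879883, 10.148303031921387), 35.37074661254883)
yellow [0.6374 0.0978 0.059 ] (np.float64(0.8260214665129126), np.float64(219.5), np.float64(8.0))
 disc z [0.21582389 0.31160256 0.33906812]
   0.066 3488 0.3379 ((636.027587890625, 96.28931427001953), (21.794164657592773, 25.811588287353516), 49.489013671875)
   0.0695 3441 0.3379 ((635.6909790039062, 96.0925064086914), (21.052345275878906, 25.8633975982666), 45.127174377441406)
   0.0725 3313 0.3379 ((635.033935546875, 95.92617797851562), (19.85514259338379, 25.921524047851562), 38.61411666870117)
blue [0.5317 0.0165 0.059 ] (np.float64(-0.19253388536145621), np.float64(215.33333333333334), np.float64(8.0))
 disc z [0.0538196  0.05488639 0.05588926]
   0.066 419 0.0759 ((531.974365234375, 16.356365203857422), (14.9136323928833, 14.175127029418945), 39.99284362792969)
   0.0695 361 0.0759 ((532.0288696289062, 16.460323333740234), (14.28829288482666, 13.747950553894043), 39.010597229003906)
   0.0725 175 0.0759 ((532.0116577148438, 16.583707809448242), (10.885807037353516, 10.051712989807129), 40.66118621826172)
socket tool 2109 [-0.00243423 -0.01302853  0.09800718] [0.01376479 0.01299379 0.12227785] [[-0.00113717 -0.01260156  0.09814174]
 [ 0.01336552  0.01258404  0.12055928]]
0.1 1368 [[-0.0015, -0.0127], [0.0132, 0.0126]]
0.104 175 [[0.0126, -0.0125], [0.0134, 0.0124]]
0.108 154 [[0.0127, -0.0124], [0.0135, 0.0126]]
0.112 144 [[0.0127, -0.0124], [0.0134, 0.012]]
0.116 148 [[0.0126, -0.0124], [0.0134, 0.0124]]
```

Pointers read zero, and the key is centred in the hand with its underside about 122 mm ahead of the TCP. The red head is at (0.5145, 0.1486), angle about 35° mod 90.

>>> arm_command(moves=[[[0,0.834,0.754,0,0,0,0],[0,0.834,0.754,0,0,0,0],[0,0.834,0.754,0,0,0,0],[0,0.834,0.754,0,0,0,0],[0,0.834,0.754,0,0,0,0],[0,0,0,0.9,0,0,-0.82],[0,0,0,0.9,0,0,-0.82],[0,0,0,0.9,0,0,-0.82],[0,0,0,0.9,0,0,-0.82],[0,0,0,0.9,0,0,-0.82],[0,0,0,0.4,0,0,0],[0,0,0,0,0,0,0],[0,0,0,0,0,0,0]]])

```text
time_s: 8.0
tcp_pos: [0.5148, 0.1483, 0.2058]
orientation: [-0.0, -0.3, 0.954, -0.0]
force: [1.0, 0.0, -0.8]
grip_width: 0.124
grip_force: 98.0
```

```bash
cat > look.py <<'E'
from meas import *
import sys
c,name=sys.argv[1:3]
s=bot.sense();im,d=bot.get_image("wrist");T,m=cam2world("wrist",s);cv2.imwrite(f"pics/{name}.png",im)
R=T=pose(s);th=np.degrees(np.arctan2(R[1,0],R[0,0]))%360
T,_=cam2world("wrist",s)
dx=R[:3,:3].T@(SEAT[c]-s['tcp_pos'])
print("tcp",s['tcp_pos'].round(4),"theta",th.round(2),"q",s['qpos'].round(3),"F",s['force'].round(1),"M",s['wrist_torque'].round(3))
print("seat in tool (mm)",(dx*1000).round(1),"pointer cw deg",pointer(im,T,m,c))
P,_=pts(np.ones(d.shape,bool),d,T,m);S=SEAT[c];r=np.hypot(*(P[:,:2]-S[:2]).T)
t=P[(r<.014)&(P[:,2]>.0695)&(P[:,2]<.078)]
if len(t)>5:print("head",len(t),cv2.minAreaRect((t[:,:2]*1000).astype(np.float32)))
E
python3 look.py red w3
```

```text
tcp [0.5148 0.1483 0.2058] theta 214.87 q [ 0.217 -0.079  1.575 -0.     1.646 -1.962] F [ 1.   0.  -0.8] M [-0.01  -0.014 -0.042]
seat in tool (mm) [  0.2   0.7 146.8] pointer cw deg (np.float64(9.064207406973225), np.float64(230.5), np.float64(9.0))
```

View pics/w3.png

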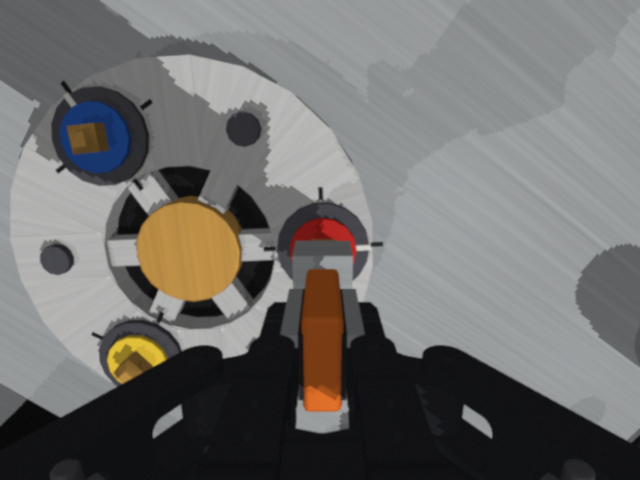

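The view shows the red adjuster under the key at (322,240), with its pointer at (370,245) still outward. Lowering the key.

>>> arm_command(moves=[[[0,0,0,0.3,0,0,0],[0,0,0,0.2,0,0,0],[0,0,0,0.1,0,0,0],[0,0,0,0.1,0,0,0],[0,0,0,0.1,0,0,0],[0,0,0,0.1,0,0,0],[0,0,0,0.05,0,0,0],[0,0,0,0.04,0,0,0],[0,0,0,0,0,0,0]]])

```text
time_s: 8.8
tcp_pos: [0.5147, 0.149, 0.1806]
orientation: [-0.0, -0.301, 0.954, 0.0]
force: [-0.6, -0.4, -0.9]
grip_width: 0.126
grip_force: 98.0
```

```bash
python3 look.py red w4
```

```text
tcp [0.5147 0.149  0.1806] theta 215.05 q [ 0.218 -0.071  1.612  0.     1.601 -1.964] F [-0.6 -0.4 -0.9] M [0.007 0.08  0.028]
seat in tool (mm) [6.000e-01 1.000e-01 1.216e+02] pointer cw deg (np.float64(2.5432952278685548), np.float64(238.83333333333334), np.float64(7.5))
head 162 ((503.9430847167969, 141.53195190429688), (1.0214263200759888, 13.504003524780273), 36.45355224609375)
```

>>> arm_command(moves=[[[0,0,0,0.05,0,0,0],[0,0,0,0,0,0,0.8],[0,0,0,0,0,0,0.8],[0,0,0,0,0,0,0.8],[0,0,0,0,0,0,0.8],[0,0,0,0,0,0,0.8],[0,0,0,0,0,0,0.8],[0,0,0,0,0,0,0.8],[0,0,0,0,0,0,0.8],[0,0,0,0,0,0,0.8],[0,0,0,0,0,0,0.8],[0,0,0,0,0,0,0.8],[0,0,0,0,0,0,0.8],[0,0,0,0,0,0,0.8],[0,0,0,0,0,0,0.8],[0,0,0,0,0,0,0.8],[0,0,0,0,0,0,0.8],[0,0,0,0,0,0,0.8],[0,0,0,0,0,0,0.8],[0,0,0,0,0,0,0]]])

```text
time_s: 10.52
tcp_pos: [0.5148, 0.1484, 0.1799]
orientation: [0.0, 0.318, 0.948, -0.0]
force: [-1.9, -3.7, 2.0]
grip_width: 0.128
grip_force: 98.5
```

```bash
python3 look.py red w5
```

```text
tcp [0.5148 0.1484 0.1799] theta 142.89 q [ 2.180e-01 -7.100e-02  1.613e+00 -1.000e-03  1.599e+00 -7.050e-01] F [-1.9 -3.7  2. ] M [-0.667  0.339  0.066]
seat in tool (mm) [ 8.000e-01 -1.000e-01  1.209e+02] pointer cw deg (np.float64(12.58437188292666), np.float64(214.66666666666666), np.float64(7.5))
head 167 ((504.27752685546875, 156.0475311279297), (13.331987380981445, 0.9018681645393372), 53.027015686035156)
```

View pics/w5.png

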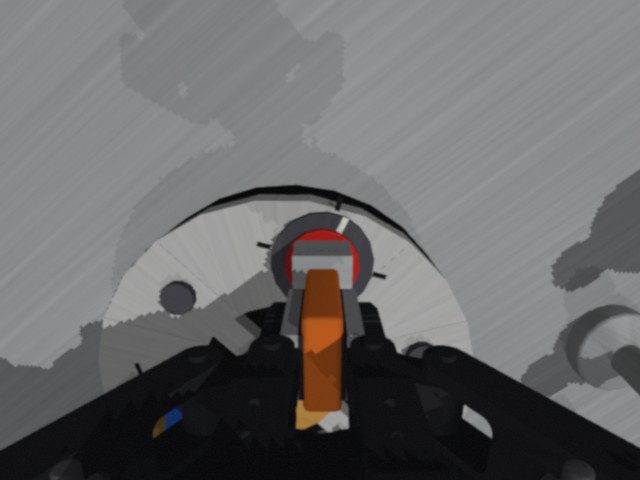

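The pointer is at (343,224), about 12.6° past its mark at (338,203), so the screw is engaged. Turning 75° more.

>>> arm_command(moves=[[[0,0,0,0,0,0,1],[0,0,0,0,0,0,1],[0,0,0,0,0,0,1],[0,0,0,0,0,0,1],[0,0,0,0,0,0,1],[0,0,0,0,0,0,1],[0,0,0,0,0,0,1],[0,0,0,0,0,0,1],[0,0,0,0,0,0,1],[0,0,0,0,0,0,1],[0,0,0,0,0,0,1],[0,0,0,0,0,0,1],[0,0,0,0,0,0,1],[0,0,0,0,0,0,1],[0,0,0,0,0,0,1],[0,0,0,0,0,0,0],[0,0,0,0,0,0,0]]])

```text
time_s: 11.98
tcp_pos: [0.5145, 0.1485, 0.1797]
orientation: [0.0, 0.828, 0.561, -0.001]
force: [-3.3, -4.0, 3.3]
grip_width: 0.125
grip_force: 98.7
```

```bash
python3 look.py red w6
```

```text
tcp [0.5145 0.1485 0.1797] theta 68.27 q [ 2.180e-01 -7.100e-02  1.613e+00 -1.000e-03  1.600e+00  5.970e-01] F [-3.3 -4.   3.3] M [-0.807  0.813  0.041]
seat in tool (mm) [  0.2  -0.4 120.7] pointer cw deg (np.float64(86.81716358432777), np.float64(209.16666666666666), np.float64(7.0))
head 111 ((519.0446166992188, 161.05743408203125), (0.7849841117858887, 9.41257095336914), 68.9180908203125)
```

>>> arm_command(moves=[[[0,0,0,0,0,0,0.6],[0,0,0,0,0,0,0],[0,0,0,0,0,0,0],[0,0,0,0,0,0,-0.8],[0,0,0,0,0,0,-0.8],[0,0,0,-0.2,0,0,0],[0,0,0,-0.3,0,0,0],[0,0,0,-0.6,0,0,0],[0,0,0,-0.8,0,0,0],[0,0,0,-0.6,0,0,0],[0,0,0,0,0,0,0],[0,0,0,0,0,0,0]]])

```text
time_s: 13.03
tcp_pos: [0.5153, 0.1495, 0.2432]
orientation: [0.0, 0.804, 0.595, 0.002]
force: [0.8, -0.5, -2.0]
grip_width: 0.124
grip_force: 98.0
```

```bash
python3 look.py red w7; python3 - <<'E'
from meas import *
z=np.load("pics/w2.npz");im,d,T=z['im'],z['d'],z['T'];m=bot.camera_model("wrist")
P,uv=pts(np.ones(d.shape,bool),d,T,m);S=SEAT["yellow"];r=np.hypot(*(P[:,:2]-S[:2]).T)
for lo in(.066,.0695,.0725):
    t=P[(r<.013)&(P[:,2]>lo)&(P[:,2]<.078)];print(len(t),cv2.minAreaRect((t[:,:2]*1000).astype(np.float32)))
E
```

```text
tcp [0.5153 0.1495 0.2432] theta 73.07 q [ 2.190e-01 -8.600e-02  1.515e+00  1.000e-03  1.709e+00  5.140e-01] F [ 0.8 -0.5 -2. ] M [ 0.029  0.022 -0.028]
seat in tool (mm) [ -1.5  -1.4 184.2] pointer cw deg (np.float64(-155.1457936263174), np.float64(207.33333333333334), np.float64(49.0))
head 234 ((515.1536254882812, 152.61402893066406), (7.427420139312744, 14.614225387573242), 72.80215454101562)
311 ((637.97314453125, 97.31248474121094), (14.34922981262207, 14.179299354553223), 75.21034240722656)
264 ((637.8139038085938, 96.94347381591797), (13.837677001953125, 13.658373832702637), 78.03187561035156)
136 ((637.6792602539062, 97.26119995117188), (9.612364768981934, 11.045984268188477), 73.77941131591797)
```

>>> arm_command(moves=[[[0,0,0,0,0,0,-0.968],[0,0,0,0,0,0,-0.968],[0,0,0,0,0,0,-0.968],[0,0,0,0,0,0,-0.968],[0,0,0,0,0,0,-0.968],[0,0,0,0,0,0,-0.968],[0,0,0,0,0,0,-0.968],[0,0,0,0,0,0,-0.968],[0,0,0,0,0,0,-0.968],[0,0,0,0,0,0,-0.968],[0,0,0,0,0,0,-0.968],[0,0,0,0,0,0,-0.968],[0,0,0,0,0,0,-0.968],[0,0,0,0,0,0,-0.968],[0,0,0,0,0,0,-0.968],[0,0,0,0,0,0,-0.968],[0,0,0,0,0,0,-0.968],[0,0,0,0,0,0,-0.968],[0,0,0,0,0,0,-0.968]]])

```text
time_s: 14.67
tcp_pos: [0.5143, 0.149, 0.2399]
orientation: [-0.001, 0.128, 0.992, -0.0]
force: [-1.2, 0.9, -1.1]
grip_width: 0.128
grip_force: 98.0
```

>>> arm_command(moves=[[[0,-0.75,-0.107,-0.4,0,0,0],[0,-0.75,-0.107,-0.4,0,0,0],[0,-0.75,-0.107,-0.4,0,0,0],[0,-0.75,-0.107,-0.4,0,0,0],[0,-0.75,-0.107,-0.4,0,0,0],[0,-0.75,-0.107,-0.4,0,0,0],[0,-0.75,-0.107,-0.4,0,0,0],[0,0,0,0,0,0,0],[0,0,0,0,0,0,0]]])

```text
time_s: 15.42
tcp_pos: [0.6372, 0.0967, 0.31]
orientation: [-0.001, 0.131, 0.991, -0.0]
force: [0.8, -0.7, -1.7]
grip_width: 0.126
grip_force: 98.0
```

```bash
python3 - <<'E'
s=open('meas.py').read()
s=s.split("def socket")[0]
s=s.replace("def pointer(im,T,m,c,z=.054)","def pointer(im,T,m,c,d,z=.0548)")
s=s.replace("        acc=acc+b.min(1).astype(float)","        dd=cv2.remap(d,uv[:,0,0].reshape(1,-1),uv[:,0,1].reshape(1,-1),cv2.INTER_NEAREST)[0].ravel()\n        acc=acc+b.min(1).astype(float)*(abs(dd-pc[:,2])<.005)")
open('meas.py','w').write(s)
l=open('look.py').read().replace("pointer(im,T,m,c))","[(k,pointer(im,T,m,k,d)) for k in SEAT])")
open('look.py','w').write(l)
E
python3 look.py yellow w8
```

```text
tcp [0.6372 0.0967 0.31  ] theta 164.96 q [ 0.098  0.217  1.081  0.     1.846 -1.211] F [ 0.8 -0.7 -1.7] M [ 0.005 -0.003 -0.067]
seat in tool (mm) [ -0.6   1.3 251. ] pointer cw deg [('red', (np.float64(88.08469820342998), np.float64(246.83333333333334), np.float64(7.5))), ('yellow', (np.float64(0.8359919140596048), np.float64(232.83333333333334), np.float64(8.0))), ('blue', (np.float64(-0.6532522309728108), np.float64(227.16666666666666), np.float64(8.0)))]
head 288 ((637.7124633789062, 97.07880401611328), (13.009744644165039, 13.541443824768066), 75.07438659667969)
```

View pics/w8.png

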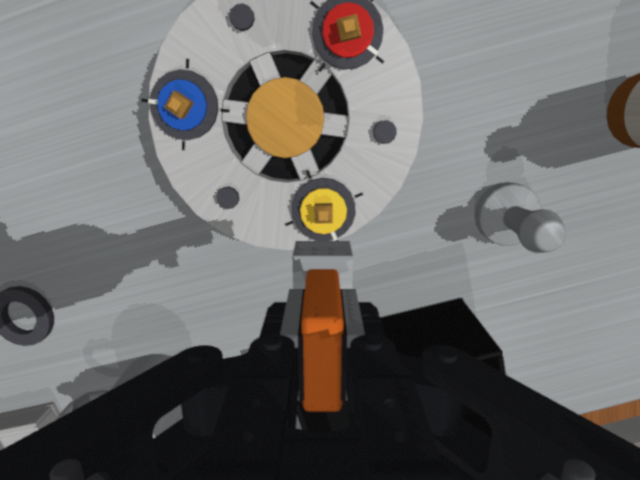

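The view shows red's pointer at (375,55), about 88°, and yellow's and blue's still at their starting marks. The yellow head at (323,212) lines up with the key. Seating it on yellow.

>>> arm_command(moves=[[[0,-0.015,0.024,0.8,0,0,0],[0,0,0,0.9,0,0,0],[0,0,0,0.9,0,0,0],[0,0,0,0.9,0,0,0],[0,0,0,0.6,0,0,0],[0,0,0,0.3,0,0,0],[0,0,0,0.2,0,0,0],[0,0,0,0.1,0,0,0],[0,0,0,0.1,0,0,0],[0,0,0,0.1,0,0,0],[0,0,0,0.1,0,0,0],[0,0,0,0.1,0,0,0],[0,0,0,0.08,0,0,0],[0,0,0,0.03,0,0,0],[0,0,0,0,0,0,0]]])

```text
time_s: 16.72
tcp_pos: [0.6372, 0.0974, 0.1813]
orientation: [-0.0, 0.131, 0.991, -0.0]
force: [-0.4, 0.2, -1.2]
grip_width: 0.126
grip_force: 98.0
```

```bash
python3 look.py yellow w9
```

```text
tcp [0.6372 0.0974 0.1813] theta 165.0 q [ 0.099  0.22   1.305  0.     1.617 -1.21 ] F [-0.4  0.2 -1.2] M [-0.029  0.037 -0.027]
seat in tool (mm) [ -0.2   0.6 122.3] pointer cw deg [('red', (np.float64(89.3454049646673), np.float64(244.5), np.float64(5.0))), ('yellow', (np.float64(-118.64093370582643), np.float64(84.0), np.float64(189.5))), ('blue', (np.float64(-0.8866081811703452), np.float64(222.33333333333334), np.float64(7.5)))]
head 113 ((624.6180419921875, 101.22554016113281), (9.390759468078613, 0.9845105409622192), 73.27616119384766)
```

>>> arm_command(moves=[[[0,0,0,0.07,0,0,0],[0,0,0,0,0,0,0.9],[0,0,0,0,0,0,0.9],[0,0,0,0,0,0,0.9],[0,0,0,0,0,0,0.9],[0,0,0,0,0,0,0.9],[0,0,0,0,0,0,0.9],[0,0,0,0,0,0,0.9],[0,0,0,0,0,0,0.9],[0,0,0,0,0,0,0.9],[0,0,0,0,0,0,0.9],[0,0,0,0,0,0,0.9],[0,0,0,0,0,0,0.9],[0,0,0,0,0,0,0.9],[0,0,0,0,0,0,0.9],[0,0,0,0,0,0,0.9],[0,0,0,0,0,0,0.9],[0,0,0,0,0,0,0.9],[0,0,0,0,0,0,0.9]]])

```text
time_s: 18.35
tcp_pos: [0.6374, 0.097, 0.1805]
orientation: [0.001, 0.744, 0.668, 0.0]
force: [-1.2, -1.1, 0.4]
grip_width: 0.13
grip_force: 98.2
```

>>> arm_command(moves=[[[0,0,0,0,0,0,0.9],[0,0,0,0,0,0,0.9],[0,0,0,0,0,0,0.9],[0,0,0,0,0,0,0.9],[0,0,0,0,0,0,0.9],[0,0,0,0,0,0,0.9],[0,0,0,0,0,0,0.9],[0,0,0,0,0,0,0.9],[0,0,0,0,0,0,0.9],[0,0,0,0,0,0,0.9],[0,0,0,0,0,0,0.9],[0,0,0,0,0,0,0.9],[0,0,0,0,0,0,0.9],[0,0,0,0,0,0,0.9],[0,0,0,0,0,0,0.9],[0,0,0,0,0,0,0.9],[0,0,0,0,0,0,0],[0,0,0,0,0,0,0]]])

```text
time_s: 19.85
tcp_pos: [0.6372, 0.0974, 0.1804]
orientation: [0.0, 0.994, 0.106, 0.0]
force: [-1.5, -0.5, 0.0]
grip_width: 0.127
grip_force: 98.2
```

```bash
python3 look.py yellow w10
```

```text
tcp [0.6372 0.0974 0.1804] theta 12.14 q [ 0.099  0.22   1.307 -0.     1.614  1.458] F [-1.5 -0.5  0. ] M [-0.133  0.327  0.025]
seat in tool (mm) [  0.3  -0.4 121.4] pointer cw deg [('red', (np.float64(88.80416716776006), np.float64(134.33333333333334), np.float64(6.0))), ('yellow', (np.float64(110.57562096166953), np.float64(141.33333333333334), np.float64(7.5))), ('blue', (np.float64(-112.43), np.float64(0.0), np.float64(0.0)))]
head 113 ((650.427001953125, 100.91091918945312), (0.9970030784606934, 9.292417526245117), 10.42907428741455)
```

>>> arm_command(moves=[[[0,0,0,0,0,0,0.9],[0,0,0,0,0,0,0.9],[0,0,0,0,0,0,0.9],[0,0,0,0,0,0,0.9],[0,0,0,0,0,0,0.9],[0,0,0,0,0,0,0.9],[0,0,0,0,0,0,0.9],[0,0,0,0,0,0,0.9],[0,0,0,0,0,0,0.9],[0,0,0,0,0,0,0.9],[0,0,0,0,0,0,0.9],[0,0,0,0,0,0,0.9],[0,0,0,0,0,0,0.9],[0,0,0,0,0,0,0.9],[0,0,0,0,0,0,0.4],[0,0,0,0,0,0,0.2],[0,0,0,0,0,0,0],[0,0,0,0,0,0,0]]])

```text
time_s: 21.4
tcp_pos: [0.6373, 0.0976, 0.1803]
orientation: [-0.0, 0.891, -0.453, 0.0]
force: [-1.4, 1.4, 1.6]
grip_width: 0.126
grip_force: 98.4
```

```bash
python3 look.py yellow w11
```

```text
tcp [0.6373 0.0976 0.1803] theta 306.12 q [0.099 0.22  1.307 0.    1.614 2.61 ] F [-1.4  1.4  1.6] M [0.186 0.242 0.074]
seat in tool (mm) [-1.000e-01 -1.000e-01  1.213e+02] pointer cw deg [('red', (np.float64(-142.0856485339861), np.float64(38.833333333333336), np.float64(17.5))), ('yellow', (np.float64(176.0875025554908), np.float64(234.5), np.float64(7.5))), ('blue', (np.float64(0.5739546476563362), np.float64(233.33333333333334), np.float64(7.5)))]
head 97 ((645.1272583007812, 86.81306457519531), (8.163284301757812, 0.9374874234199524), 37.162837982177734)
```

>>> arm_command(moves=[[[0,0,0,0,0,0,-0.6],[0,0,0,0,0,0,-0.6],[0,0,0,-0.2,0,0,0],[0,0,0,-0.4,0,0,0],[0,0,0,-0.8,0,0,0],[0,0,0,-0.95,0,0,0],[0,0,0,-0.95,0,0,0],[0,0,0,-0.95,0,0,0],[0,0,0,-0.95,0,0,0],[0,0,0,0,0,0,-0.9926],[0,0,0,0,0,0,-0.9926],[0,0,0,0,0,0,-0.9926],[0,0,0,0,0,0,-0.9926],[0,0,0,0,0,0,-0.9926],[0,0,0,0,0,0,-0.9926],[0,0,0,0,0,0,-0.9926],[0,0,0,0,0,0,-0.9926],[0,0,0,0,0,0,-0.9926],[0,0,0,0,0,0,-0.9926],[0,0,0,0,0,0,-0.9926]]])

```text
time_s: 23.12
tcp_pos: [0.6371, 0.0971, 0.3105]
orientation: [0.0, 0.998, 0.059, -0.0]
force: [0.6, -0.1, -1.3]
grip_width: 0.128
grip_force: 98.1
```

>>> arm_command(moves=[[[0,0,0,0,0,0,-0.9926],[0,0,0,0,0,0,-0.9926],[0,0,0,0,0,0,-0.9926],[0,0,0,0,0,0,-0.9926],[0,0,0,0,0,0,-0.9926],[0,0,0,0,0,0,-0.9926],[0,0,0,0,0,0,-0.9926],[0,0,0,0,0,0,-0.9926],[0,0,0,0,0,0,-0.9926],[0,0,0,0,0,0,-0.9926],[0,0,0,0,0,0,-0.9926],[0,0,0,0,0,0,-0.9926],[0,0,0,0,0,0,-0.9926],[0,0,0,0,0,0,-0.9926],[0,0,0,0,0,0,-0.9926],[0,0,0,0,0,0,-0.9926],[0,0,0,0,0,0,-0.9926],[0,0,0,0,0,0,-0.9926],[0,0,0,0,0,0,-0.9926],[0,0,0,0,0,0,-0.9926]]])

```text
time_s: 24.78
tcp_pos: [0.6371, 0.097, 0.3106]
orientation: [0.0, 0.602, 0.799, -0.0]
force: [-1.1, 0.4, -1.8]
grip_width: 0.122
grip_force: 98.1
```

```bash
python3 look.py yellow w12
```

```text
tcp [0.6371 0.097  0.3106] theta 106.01 q [ 9.900e-02  2.150e-01  1.082e+00 -1.000e-03  1.844e+00 -1.810e-01] F [-1.1  0.4 -1.8] M [-0.021 -0.009 -0.003]
seat in tool (mm) [  0.8   0.6 251.6] pointer cw deg [('red', (np.float64(89.06093164417746), np.float64(257.0), np.float64(7.5))), ('yellow', (np.float64(174.8514583300041), np.float64(253.83333333333334), np.float64(8.0))), ('blue', (np.float64(-1.9586715971378794), np.float64(232.33333333333334), np.float64(8.5)))]
head 298 ((637.6629638671875, 97.4149398803711), (13.782937049865723, 13.696796417236328), 59.18729019165039)
```

Yellow reads about 175°, which is too near the lower limit. I'll reseat the key on it and add about 5°.

>>> arm_command(moves=[[[0,0,0,0.4,0,0,-1],[0,0,0,0.4,0,0,-1],[0,0,0,0.4,0,0,-1],[0,0,0,0.4,0,0,-1],[0,0,0,0.5,0,0,-1],[0,0,0,0.5,0,0,-1],[0,0,0,0.5,0,0,-1],[0,0.0,0.02,0.5,0,0,-1],[0,0,0,0.5,0,0,0],[0,0,0,0.3,0,0,0],[0,0,0,0.1,0,0,0],[0,0,0,0.1,0,0,0],[0,0,0,0.1,0,0,0],[0,0,0,0.1,0,0,0],[0,0,0,0.1,0,0,0],[0,0,0,0.1,0,0,0],[0,0,0,0.1,0,0,0],[0,0,0,0.1,0,0,0],[0,0,0,0,0,0,0],[0,0,0,0,0,0,0]]])

```text
time_s: 26.5
tcp_pos: [0.6376, 0.0978, 0.1802]
orientation: [0.0, 0.294, 0.956, 0.0]
force: [-0.2, -0.1, -0.2]
grip_width: 0.133
grip_force: 98.5
```

```bash
python3 look.py yellow w13
```

```text
tcp [0.6376 0.0978 0.1802] theta 145.86 q [ 0.1    0.221  1.306 -0.     1.614 -0.875] F [-0.2 -0.1 -0.2] M [-0.055 -0.004 -0.016]
seat in tool (mm) [ 2.000e-01 -1.000e-01  1.212e+02] pointer cw deg [('red', (np.float64(160.21943937791235), np.float64(86.83333333333333), np.float64(114.0))), ('yellow', (np.float64(175.33754846657104), np.float64(219.33333333333334), np.float64(8.0))), ('blue', (np.float64(-0.7098900070661784), np.float64(221.16666666666666), np.float64(8.0)))]
head 136 ((626.6049194335938, 105.00779724121094), (11.149850845336914, 1.095287561416626), 57.2820930480957)
```

Seated. Turning from 145.9° to about 121.5°, which is 4.9 units.

>>> arm_command(moves=[[[0,0,0,0,0,0,0.8],[0,0,0,0,0,0,0.8],[0,0,0,0,0,0,0.8],[0,0,0,0,0,0,0.8],[0,0,0,0,0,0,0.8],[0,0,0,0,0,0,0.6],[0,0,0,0,0,0,0.3],[0,0,0,0,0,0,0],[0,0,0,0,0,0,0]]])

```text
time_s: 27.3
tcp_pos: [0.6377, 0.0972, 0.18]
orientation: [0.0, 0.489, 0.872, -0.0]
force: [0.3, -3.1, -0.7]
grip_width: 0.126
grip_force: 98.3
```

```bash
python3 look.py yellow w14
```

```text
tcp [0.6377 0.0972 0.18  ] theta 121.39 q [ 9.900e-02  2.220e-01  1.306e+00 -1.000e-03  1.614e+00 -4.490e-01] F [ 0.3 -3.1 -0.7] M [-0.616 -0.101  0.078]
seat in tool (mm) [  0.8   0.2 121. ] pointer cw deg [('red', (np.float64(88.3376067714637), np.float64(242.0), np.float64(8.0))), ('yellow', (np.float64(-179.9079764191157), np.float64(220.0), np.float64(7.5))), ('blue', (np.float64(1.0348502335589842), np.float64(185.5), np.float64(4.5)))]
head 169 ((630.7814331054688, 108.40736389160156), (13.417863845825195, 1.0036441087722778), 30.69839096069336)
```

Yellow is at 180°. Backing off, lifting, and going to blue with the tool at 220°.

>>> arm_command(moves=[[[0,0,0,0,0,0,-0.6],[0,0,0,0,0,0,-0.6],[0,0,0,-0.2,0,0,0],[0,0,0,-0.4,0,0,0],[0,0,0,-0.6,0,0,0],[0,0,0,-0.8,0,0,-0.97],[0,0,0,-0.8,0,0,-0.97],[0,0,0,-0.8,0,0,-0.97],[0,0,0,-0.8,0,0,-0.97],[0,0,0,-0.8,0,0,-0.97],[0,0,0,0,0,0,-0.97],[0,0,0,0,0,0,-0.97],[0,0,0,0,0,0,-0.97],[0,0,0,0,0,0,-0.97],[0,0,0,0,0,0,-0.97],[0,0,0,0,0,0,-0.97],[0,0,0,0,0,0,-0.97],[0,0,0,0,0,0,-0.97],[0,0,0,0,0,0,-0.97],[0,0,0,0,0,0,-0.97]]])

```text
time_s: 29.02
tcp_pos: [0.6372, 0.0986, 0.311]
orientation: [0.0, -0.176, 0.984, 0.001]
force: [0.1, 0.2, -1.4]
grip_width: 0.127
grip_force: 98.3
```

>>> arm_command(moves=[[[0,0,0,0,0,0,-0.97],[0,0,0,0,0,0,-0.97],[0,0,0,0,0,0,-0.97],[0,0,0,0,0,0,-0.97],[0,0.885,0.037,0,0,0,0],[0,0.885,0.037,0,0,0,0],[0,0.885,0.037,0,0,0,0],[0,0.885,0.037,0,0,0,0],[0,0.885,0.037,0,0,0,0],[0,0.885,0.037,0,0,0,0],[0,0,0,0,0,0,0],[0,0,0,0,0,0,0]]])

```text
time_s: 30.02
tcp_pos: [0.531, 0.0177, 0.3115]
orientation: [0.001, -0.337, 0.941, 0.0]
force: [0.1, 1.4, -1.5]
grip_width: 0.126
grip_force: 98.3
```

```bash
python3 look.py blue w15
```

```text
tcp [0.531  0.0177 0.3115] theta 219.43 q [-3.100e-02 -9.400e-02  1.402e+00  1.000e-03  1.831e+00 -2.290e+00] F [ 0.1  1.4 -1.5] M [ 0.025 -0.014  0.001]
seat in tool (mm) [  0.8  -1.3 252.5] pointer cw deg [('red', (np.float64(87.81967432674867), np.float64(227.0), np.float64(8.0))), ('yellow', (np.float64(7.569999999999993), np.float64(0.0), np.float64(0.0))), ('blue', (np.float64(-0.6709504068949741), np.float64(211.33333333333334), np.float64(8.0)))]
head 292 ((532.057861328125, 15.926680564880371), (13.514966011047363, 13.103325843811035), 39.68648147583008)
```

>>> arm_command(moves=[[[0,0,-0.063,0.8,0,0,0],[0,0,0,0.9,0,0,0],[0,0,0,0.9,0,0,0],[0,0,0,0.9,0,0,0],[0,0,0,0.6,0,0,0],[0,0,0,0.3,0,0,0],[0,0,0,0.15,0,0,0],[0,0,0,0.1,0,0,0],[0,0,0,0.1,0,0,0],[0,0,0,0.1,0,0,0],[0,0,0,0.1,0,0,0],[0,0,0,0.1,0,0,0],[0,0,0,0.1,0,0,0],[0,0,0,0.1,0,0,0],[0,0,0,0,0,0,0],[0,0,0,0,0,0,0]]])

```text
time_s: 31.4
tcp_pos: [0.5327, 0.0164, 0.1793]
orientation: [0.0, -0.338, 0.941, -0.0]
force: [-1.1, -0.0, 2.1]
grip_width: 0.128
grip_force: 98.9
```

```bash
python3 look.py blue w16
```

```text
tcp [0.5327 0.0164 0.1793] theta 219.51 q [-0.033 -0.079  1.622  0.     1.598 -2.293] F [-1.1 -0.   2.1] M [-0.024  0.139 -0.035]
seat in tool (mm) [  0.8   0.8 120.3] pointer cw deg [('red', (np.float64(-63.27787898584137), np.float64(98.5), np.float64(183.0))), ('yellow', (np.float64(7.569999999999993), np.float64(0.0), np.float64(0.0))), ('blue', (np.float64(-0.6781756886698247), np.float64(150.0), np.float64(8.0)))]
head 175 ((522.2815551757812, 8.757287979125977), (1.0879569053649902, 14.01308822631836), 38.95552444458008)
```

>>> arm_command(moves=[[[0,0,0,0,0,0,0.8],[0,0,0,0,0,0,0.8],[0,0,0,0,0,0,0.8],[0,0,0,0,0,0,0.8],[0,0,0,0,0,0,0.8],[0,0,0,0,0,0,0.8],[0,0,0,0,0,0,0.8],[0,0,0,0,0,0,0.8],[0,0,0,0,0,0,0.8],[0,0,0,0,0,0,0.8],[0,0,0,0,0,0,0.8],[0,0,0,0,0,0,0.8],[0,0,0,0,0,0,0.8],[0,0,0,0,0,0,0.8],[0,0,0,0,0,0,0.8],[0,0,0,0,0,0,0.8],[0,0,0,0,0,0,0.8],[0,0,0,0,0,0,0.8],[0,0,0,0,0,0,0],[0,0,0,0,0,0,0]]])

```text
time_s: 33.12
tcp_pos: [0.5323, 0.0161, 0.1791]
orientation: [-0.0, 0.279, 0.96, -0.0]
force: [-3.4, -2.0, 4.2]
grip_width: 0.127
grip_force: 99.1
```

```bash
python3 look.py blue w17
```

```text
tcp [0.5323 0.0161 0.1791] theta 147.61 q [-3.300e-02 -7.900e-02  1.622e+00 -1.000e-03  1.599e+00 -1.039e+00] F [-3.4 -2.   4.2] M [-0.411  0.769  0.109]
seat in tool (mm) [  0.8   0.2 120.1] pointer cw deg [('red', (np.float64(88.07470590802586), np.float64(251.83333333333334), np.float64(7.5))), ('yellow', (np.float64(-178.91951038968557), np.float64(236.5), np.float64(7.5))), ('blue', (np.float64(35.09612781446998), np.float64(234.33333333333334), np.float64(7.5)))]
head 165 ((520.9873046875, 23.103439331054688), (13.23685359954834, 1.112066626548767), 56.86404037475586)
```

Blue is engaged at 35°, with red and yellow as set. 55° more.

>>> arm_command(moves=[[[0,0,0,0,0,0,0.9],[0,0,0,0,0,0,0.9],[0,0,0,0,0,0,0.9],[0,0,0,0,0,0,0.9],[0,0,0,0,0,0,0.9],[0,0,0,0,0,0,0.9],[0,0,0,0,0,0,0.9],[0,0,0,0,0,0,0.9],[0,0,0,0,0,0,0.9],[0,0,0,0,0,0,0.9],[0,0,0,0,0,0,0.9],[0,0,0,0,0,0,0.7],[0,0,0,0,0,0,0.3],[0,0,0,0,0,0,0],[0,0,0,0,0,0,0]]])

```text
time_s: 34.42
tcp_pos: [0.5321, 0.016, 0.179]
orientation: [-0.0, 0.688, 0.726, -0.001]
force: [-5.8, -3.0, 5.5]
grip_width: 0.126
grip_force: 99.3
```

```bash
python3 look.py blue w18
```

```text
tcp [0.5321 0.016  0.179 ] theta 93.1 q [-3.300e-02 -7.900e-02  1.622e+00 -1.000e-03  1.600e+00 -8.700e-02] F [-5.8 -3.   5.5] M [-0.527  1.147  0.072]
seat in tool (mm) [ 6.0e-01 -1.0e-01  1.2e+02] pointer cw deg [('red', (np.float64(-145.12140753539586), np.float64(79.5), np.float64(98.0))), ('yellow', (np.float64(-179.40274293719483), np.float64(216.5), np.float64(7.5))), ('blue', (np.float64(89.5851400228342), np.float64(198.33333333333334), np.float64(7.5)))]
head 149 ((531.0657348632812, 29.27859878540039), (12.416804313659668, 0.8792365193367004), 2.8209872245788574)
```

>>> arm_command(moves=[[[0,0,0,0,0,0,-0.6],[0,0,0,0,0,0,-0.6],[0,0,0,-0.2,0,0,0],[0,0,0,-0.4,0,0,0],[0,0,0,-0.8,0,0,0],[0,0,0,-0.95,0,0,0],[0,0,0,-0.95,0,0,0],[0,0,0,-0.95,0,0,-0.98],[0,0,0,-0.95,0,0,-0.98],[0,0,0,0,0,0,0],[0,-0.9,-0.367,0,0,0,0],[0,-0.9,-0.367,0,0,0,0],[0,-0.9,-0.367,0,0,0,0],[0,-0.9,-0.367,0,0,0,0],[0,-0.9,-0.367,0,0,0,0],[0,-0.9,-0.367,0,0,0,0],[0,-0.9,-0.367,0,0,0,0]]])

```text
time_s: 35.88
tcp_pos: [0.5226, -0.1542, 0.3079]
orientation: [-0.0, 0.583, 0.813, 0.0]
force: [0.0, 0.2, -1.5]
grip_width: 0.124
grip_force: 98.3
```

>>> arm_command(moves=[[[0,-0.9,-0.367,0,0,0,0],[0,-0.9,-0.367,0,0,0,0],[0,-0.9,-0.367,0,0,0,0],[0,-0.9,-0.367,0,0,0,0],[0,-0.9,-0.367,0,0,0,0],[0,-0.9,-0.367,0,0,0,0],[0,0,0,0,0,0,0],[0,0,0,0,0,0,0]]])

```text
time_s: 36.55
tcp_pos: [0.5139, -0.2998, 0.3074]
orientation: [-0.001, 0.584, 0.812, 0.0]
force: [0.4, 1.2, -1.9]
grip_width: 0.124
grip_force: 98.3
```

```bash
cat > dock.py <<'E'
from meas import *
s=bot.sense();im,d=bot.get_image("wrist");T,m=cam2world("wrist",s);cv2.imwrite("pics/wd.png",im)
R=pose(s);print(s['tcp_pos'],np.degrees(np.arctan2(R[1,0],R[0,0])),s['force'],s['qpos'].round(3))
P,_=pts(mask(im,"green"),d,T,m);P=P[(P[:,2]>.016)&(P[:,2]<.024)]
print("dock",cv2.minAreaRect((P[:,:2]*1000).astype(np.float32)))
P,_=pts(np.ones(d.shape,bool),d,T,m);t=P[(np.hypot(P[:,0]-.5143,P[:,1]+.2994)<.02)&(P[:,2]>.025)&(P[:,2]<.04)]
if len(t)>5: print("stub",len(t),t[:,2].max(),cv2.minAreaRect((t[:,:2]*1000).astype(np.float32)))
for c in SEAT: print(c,pointer(im,T,m,c,d))
E
python3 dock.py
```

```text
[ 0.51393064 -0.29979971  0.30742864] 108.60300151985508 [ 0.39659716  1.16058792 -1.94469644] [-5.860e-01  7.900e-02  1.237e+00  1.000e-03  1.827e+00 -9.100e-01]
dock ((514.2203369140625, -298.4918518066406), (78.162109375, 78.76665496826172), 19.5543270111084)
stub 283 0.036915856264568 ((514.5560302734375, -299.36297607421875), (12.79383659362793, 14.317997932434082), 18.613677978515625)
red (np.float64(127.57), np.float64(0.0), np.float64(0.0))
yellow (np.float64(7.569999999999993), np.float64(0.0), np.float64(0.0))
blue (np.float64(-112.43), np.float64(0.0), np.float64(0.0))
```

>>> arm_command(moves=[[[0,0.015,0.03,0.9,0,0,0],[0,0,0,0.9,0,0,0],[0,0,0,0.9,0,0,0],[0,0,0,0.9,0,0,0],[0,0,0,0.9,0,0,0],[0,0,0,0.8,0,0,0],[0,0,0,0.4,0,0,0],[0,0,0,0.1,0,0,0],[0,0,0,0.1,0,0,0],[0,0,0,0.1,0,0,0],[0,0,0,0.1,0,0,0],[0,0,0,0.1,0,0,0],[0,0,0,0.1,0,0,0],[0,0,0,0.1,0,0,0],[0,0,0,0.1,0,0,0],[0,0,0,0.1,0,0,0],[0,0,0,0,0,0,0],[0,0,0,0,0,0,0]]])

```text
time_s: 38.1
tcp_pos: [0.5145, -0.2983, 0.1434]
orientation: [-0.0, 0.582, 0.813, -0.0]
force: [0.8, -0.1, -1.4]
grip_width: 0.128
grip_force: 98.3
```

>>> arm_command(moves=[[[0,0,0,0.04,0,0,0],[0,0,0,0.03,0,0,0],[0,0,0,0,0,0,0],[85,0,0,0,0,0,0],[85,0,0,0,0,0,0],[85,0,0,0,0,0,0],[85,0,0,0,0,0,0],[85,0,0,0,0,0,0],[85,0,0,0,0,0,0],[85,0,0,0,0,0,0],[85,0,0,0,0,0,0],[85,0,0,-0.3,0,0,0],[85,0,0,-0.8,0,0,0],[85,0,0,-0.8,0,0,0],[85,0,0,-0.8,0,0,0],[85,0,0,-0.8,0,0,0],[85,0,0,-0.8,0,0,0],[85,0,0,-0.8,0,0,0],[85,0,0,-0.8,0,0,0],[85,0,0,0,0,0,0]]])

```text
time_s: 39.77
tcp_pos: [0.5152, -0.2988, 0.2956]
orientation: [0.004, 0.582, 0.813, 0.0]
force: [-0.1, -0.8, 1.0]
grip_width: 0.996
grip_force: 0.0
```

```bash
python3 key.py w20; python3 -c "
from meas import *
import numpy as np
for n in('scene','side'):
    im,d=bot.get_image(n);T,m=cam2world(n);cv2.imwrite(f'pics/{n}9.png',im)
    P,_=pts(mask(im,'orange'),d,T,m);P=P[(abs(P[:,0]-.514)<.06)&(abs(P[:,1]+.3)<.06)&(P[:,2]>.05)];print(n,P[:,2].max(),P.mean(0))
    b=np.load(f'pics/{n}0.npz');print('red etc same diff px',(cv2.absdiff(b['im'],im).max(2)>60).sum())
a=cv2.imread('pics/w20.png');s=cv2.imread('pics/side9.png')[90:470,180:620]
cv2.imwrite('pics/fin.png',np.hstack([cv2.resize(a,(400,300)),cv2.resize(s,(400,345))[:300]]))
"
```

```text
dock top ((514.3451538085938, -298.50146484375), (78.1300277709961, 78.60552215576172), 19.103912353515625) 0.019806048185350478
ztop 0.10871035719768146 757 ((514.63134765625, -297.6138916015625), (11.12214183807373, 31.40116310119629), 18.58685874938965)
[ 0.51523008 -0.29876053  0.29555092] [-0.583  0.071  1.266 -0.     1.796 -0.911]
scene 0.11209609694837375 [ 0.52042536 -0.29626314  0.09208896]
red etc same diff px 22626
side 0.1092545619439037 [ 0.51235364 -0.30346861  0.09321082]
red etc same diff px 16432
```

View pics/fin.png

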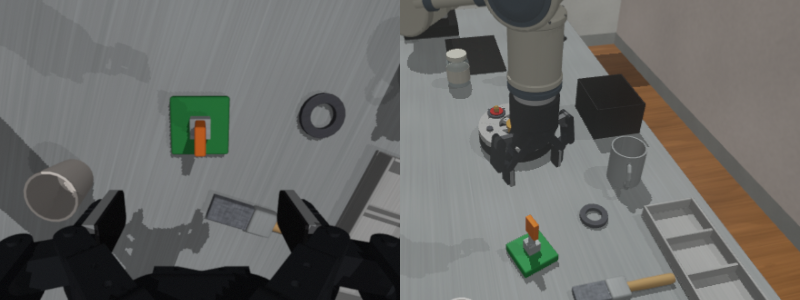

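The final picture shows the key upright and fully down on the dock, with its top at the same height as at the start. The gripper is clear and the bystanders are in place.

```bash
python3 -c "
from station import bot
print(bot.close_job())"
```

```text
the job is handed in; nothing more can be done
None
```

The job is handed in, though no verdict came back: red was last measured at about 88°, yellow at 180° and blue at 90° (blue not rechecked after I lifted the key), and the key is fully down on its dock with the gripper clear, at about 40 s.

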